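# Slide the entryway tray onto the middle runners

## Task

Put the handled wooden tray away in the open organiser: carry it by its handle and slide it in level from the front onto the middle of the three pairs of runners, fully home against the stops at the back. Let go and leave it resting flat on those runners.

Things in the scene. Friction and masses are not known exactly. Their poses are not given: they have to be found in the camera images.
- tray: Loose light-wood tray, 140 mm deep (its x) by 170 wide (its y), rim 16 high, 0.3 kg, on the table. Across its middle a dark steel handle: bar 14 mm thick in x, 14 high, 90 long in y, centre 50 mm above the underside, on legs 41 mm either side; open below. Grasp the bar from above, fingers closing along x. Origin: centre of underside, z up. Either end may go in first; starts left or right.
- rack: Plywood organiser fixed to the table on the other half: base 170 mm deep (x) by 224 wide (y), four posts 168 high, 190 clear between them. Open in front (-x, towards the robot) and above. Holds three pairs of aluminium runners whose heights vary; the lowest, 30 to 40 mm up, already carries a board with a wallet. Origin: centre of underside; trays slide in along +x.
- runners_middle: Middle, empty pair, fixed: two ledges 30 mm wide along the sides, 190 mm apart over all, upper faces 80 to 100 mm above the table, with side webs and back stops rising 14 mm. Origin: midway between the ledges, level with their upper faces, where the tray's origin is when fully home. x: slide-in direction; stop faces at x = +70 mm, front ends at -78 mm.
- runners_top: Top, empty pair, not to be used: like the middle one, ledges 25 mm wide and 5 thick, inner edges 140 mm apart, so the tray cannot pass down between them but its handle and the fingers can move along between them. Upper faces 148 to 158 mm above the table, webs to 14 mm higher. Origin: midway between the ledges, level with their upper faces.

How it is judged:
By the outcome, as a careful person would: the job done as asked, in the order asked, and still so for the second after the job is handed in, with the robot touching nothing.
It also fails if it takes over 45 s, if anything falls off the work surface, if the arm or the gripper's body presses on something with over 40 N, if the wrist force passes 120 N, or if a joint passes its speed limit or range.

## Robot

A 6-joint arm with a two-finger parallel gripper is mounted at the origin on the work surface. World frame = base frame: x ahead of the robot, y to its left, z up, the work surface at z = 0. Lengths are in m, angles in rad, forces in N, time in s.
With the tool pointing down it reaches from about 0.275 to 0.825 m from the base axis. Payload 4.9 kg.
Tool frame: the origin (TCP) lies on the centre line of the jaws, within the pads' length; the fingertips stand 17 mm ahead of it and the grasp point (between the pads) lies 2 mm behind it (ctrl.tcp_to_tips is the distance from the TCP to the fingertips, in m); z points along the fingers, y is the line along which they close (so a half turn about z gives the same grasp; the last joint's range is limited). The gripper opens to 85 mm and grips with 20 to 120 N. Pads are 22 mm wide; open, the fingers measure 114 mm over their backs; the gripper's body (76 mm by 85 mm) begins 54 mm behind the grasp point. The pads swing forward as they close: fully open they stand 13 mm farther back than shut.
Start: joints at [1.055, 0.326, -0.193, 1.052, 0, 1.437], TCP at [0.205, 0.51, 0.248] pointing down, gripper open.
Joint ranges: [-2.65, 2.65], [-0.97, 1.79], [-1.3, 1.35], [-1.93, 2.1], [-1.47, 1.37], [-3.14, 3.14]. Speed limits (rad/s): [2.57, 2.57, 3.14, 3.14, 3.14, 3.14].

## Interface

Orientations are given as a rotation vector (axis times angle).
In Python, from cell import ctrl, optics, job gives the robot as it stands (ctrl), with the cameras (optics) and the job (job). Calls block until the motion is done:
- ctrl.movep(position, orientation): joint-space move of the TCP to a pose.
- ctrl.move_l(position, velocity=0.15, rot=None, until_force=None): straight line of the TCP; rot=None keeps the orientation; velocity is the mean speed in m/s. With until_force (N) it stops when the force on the tool has changed by that much, and returns True; else False.
- ctrl.set_joints(angles): joint-space move.
- ctrl.let_go() and ctrl.grab(newtons=None): open the fingers fully, or close them until they stop; newtons is the grip in N (None keeps the last).
- ctrl.sleep(seconds).
- ctrl.ik(position, orientation): joint angles nearest the present ones, or None.
- optics.grab_frame(name): name is "side" or "top"; returns a dict with "img" (420x560x3 uint8, red, green, blue), "fx", "fy", "cx", "cy" (pixels), "cam_to_world" (4x4, takes a point from camera to world coordinates). Camera axes: x right, y down, z forward; pixel columns grow to the right and rows downward; lengths in m; the calibration is good to about 2 mm. A picture is of the moment at which its call begins. There is no depth.
A pose or a line that the arm cannot do raises ctrl.MotionError and nothing moves.
- job.sign_off(): hands the job in; it is judged then, once.
Readings, each from a call of its own:
- ctrl.read_clock(): time.
- ctrl.read_q(): joint angles.
- ctrl.read_joint_velocities(): joint speeds.
- ctrl.read_tau(): joint torques, N m.
- ctrl.read_position(): TCP position.
- ctrl.read_eef_rot(): TCP orientation.
- ctrl.read_contact_force(): force on the tool from outside, world axes, zero at the start.
- ctrl.read_wrist_torque(): the same for the moment, N m.
- ctrl.read_finger_gap(): opening from 0.0 (shut) to 1.0 (fully open).
- ctrl.read_grasp_force(): force on a finger pad.
Only numpy, scipy, OpenCV 4.12 (cv2) and the standard library are available. Lean on these libraries where they do the work, as an engineer would, in place of code of your own. Each camera call takes 0.05 s, during which the arm holds its last target. There are 200 camera calls.

## Working session

There is one attempt and no reset: what is moved stays moved. The work goes in short steps, each a Python script; the robot and the scene stay as the last script left them, time stands still between calls to the robot, and variables do not carry over. Pictures are saved under pics/ and viewed, at most 11 in all, crops included, and the job is handed in when it is done.

```bash
mkdir -p pics; python3 - <<'E'
from cell import ctrl, optics, job
import cv2,numpy as np
np.set_printoptions(precision=4,suppress=True)
for n in("top","side"):
    f=optics.grab_frame(n); cv2.imwrite(f"pics/{n}0.png",f["img"][:,:,::-1]); print(n,f["fx"],f["fy"],f["cx"],f["cy"]); print(np.array(f["cam_to_world"]))
print(ctrl.read_eef_rot(),ctrl.read_clock())
E
```

```text
top 452.009169801331 452.009169801331 273.8139290749392 207.89002483342304
[[ 0.0187 -0.9927  0.1193  0.4705]
 [-0.9998 -0.0193 -0.0032  0.0073]
 [ 0.0054 -0.1192 -0.9929  0.9793]
 [ 0.      0.      0.      1.    ]]
side 480.2050307738827 480.2050307738827 279.30332580225746 207.58227051653415
[[ 0.943  -0.2248  0.2454  0.4182]
 [-0.3327 -0.6165  0.7136 -0.5416]
 [-0.0091 -0.7546 -0.6562  0.6342]
 [ 0.      0.      0.      1.    ]]
[-0.596  -3.0841  0.0023] 0.1
```

View pics/top0.png

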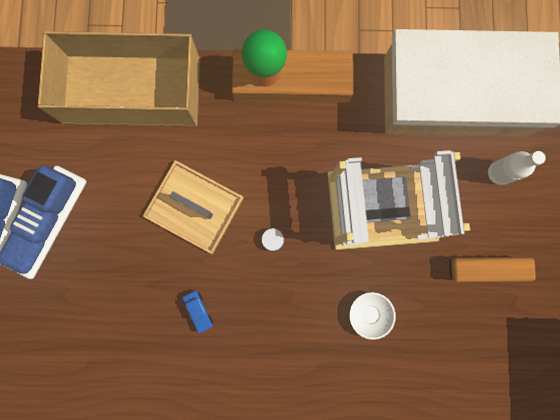

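View pics/side0.png

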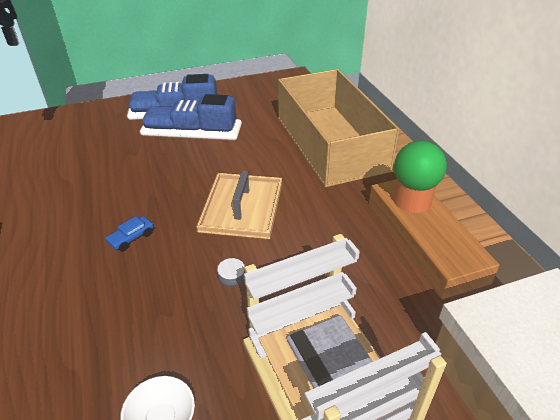

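The top view shows the tray centred near (193,206) with its bar from (165,198) to (212,214), and the rack near (398,203). The side view shows both, with the runner ends visible. I'll enlarge these areas.

```bash
python3 - <<'E'
import cv2,numpy as np
def crop(n,x0,y0,w,h,s,out):
    i=cv2.imread(f"pics/{n}0.png")[y0:y0+h,x0:x0+w]; i=cv2.resize(i,None,fx=s,fy=s,interpolation=cv2.INTER_CUBIC)
    for k in range(0,w,20): cv2.putText(i,str(x0+k),(k*s,10),0,.35,(0,255,255),1); cv2.line(i,(k*s,12),(k*s,18),(0,255,255),1)
    for k in range(0,h,20): cv2.putText(i,str(y0+k),(0,k*s+4),0,.35,(0,255,255),1); cv2.line(i,(24,k*s),(30,k*s),(0,255,255),1)
    cv2.imwrite(out,i)
crop("top",320,140,155,115,5,"pics/tr.png")
crop("side",235,225,215,195,3,"pics/sr.png")
crop("top",135,150,115,110,5,"pics/tt.png")
E
```

```text
(no output)
```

View pics/tr.png

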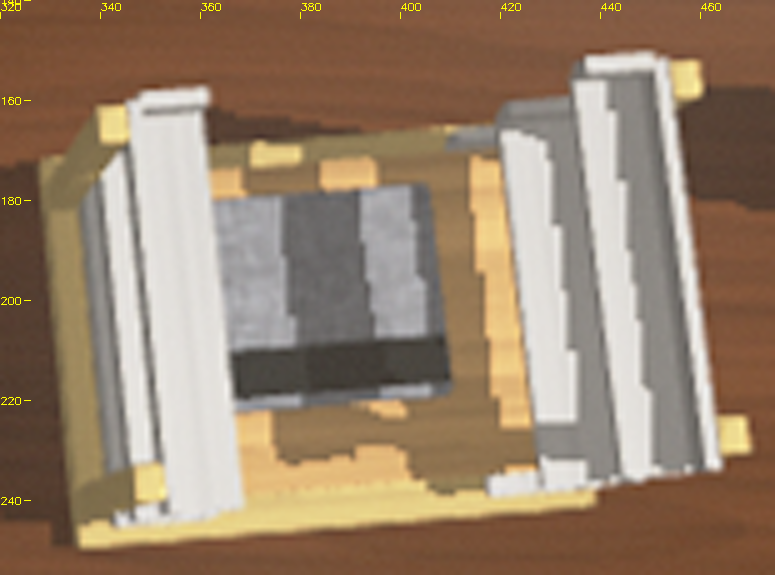

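View pics/sr.png

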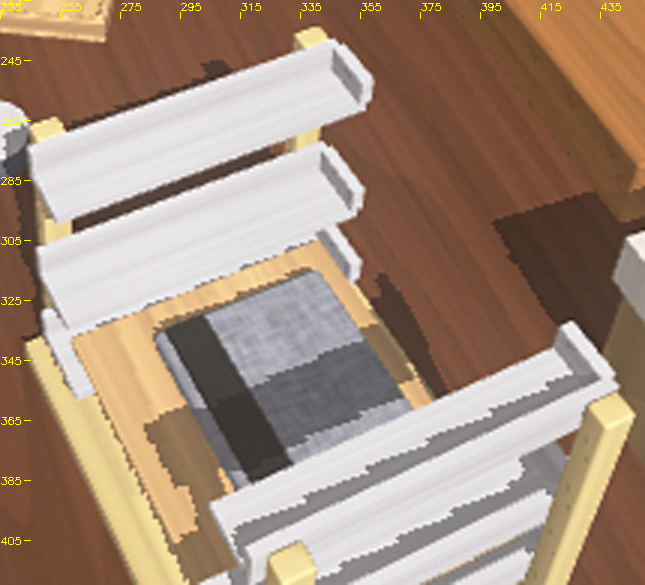

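View pics/tt.png

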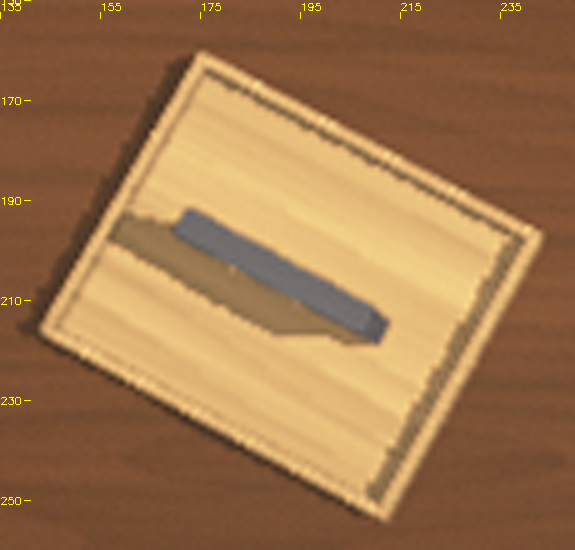

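Crops: the top-view tray rim corners are (175,160), (244,197), (212,254) and (143,217). The runner corners can be read in both views, for example the top +y inner front at (369,242) in top and (254,299) in side. Next I fit both poses by least squares.

```bash
cat > fit.py <<'E'
from cell import ctrl, optics, job
import numpy as np
from scipy.optimize import least_squares
np.set_printoptions(precision=4,suppress=True)
cams={n:optics.grab_frame(n) for n in("top","side")}
def proj(n,P):
    f=cams[n]; T=np.linalg.inv(np.array(f["cam_to_world"])); c=T[:3,:3]@P+T[:3,3]
    return np.array([f["fx"]*c[0]/c[2]+f["cx"],f["fy"]*c[1]/c[2]+f["cy"]])
def world(p,P,h):
    c,s=np.cos(p[2]),np.sin(p[2]); return np.array([p[0]+c*P[0]-s*P[1],p[1]+s*P[0]+c*P[1],h+P[2]])
E
cat > f1.py <<'E'
from fit import *
m=1e-3
T=lambda u,v:(320+u/5,140+v/5); S=lambda u,v:(235+u/3,225+v/3); R=lambda u,v:(135+u/5,150+v/5)
rack=[("top",T(244,508),(-78,70,0),4),("top",T(208,106),(70,70,0),4),("top",T(620,480),(-78,-70,0),4),("top",T(575,78),(70,-70,0),4),
("top",T(720,468),(-78,-95,14),4),("top",T(657,52),(73,-95,14),4),("top",T(542,487),(-78,-65,0),3),("top",T(500,128),(70,-65,0),3),
("side",S(58,222),(-78,70,-5),4),("side",S(30,148),(-78,95,14),4),("side",S(370,78),(70,70,14),4),("side",S(335,42),(70,95,14),4),
("side",S(72,330),(-78,65,-4),3),("side",S(37,248),(-78,95,14),3),("side",S(362,190),(70,65,14),3),
("side",S(212,500),(-78,-70,0),4),("side",S(553,352),(70,-70,0),4)]
def res(p): return np.array([proj(n,world(p,np.array(P)*m,p[h]))-uv for n,uv,P,h in rack])
s=least_squares(lambda p:res(p).ravel(),[.6,-.25,0,.09,.153],loss="soft_l1",f_scale=1)
print("rack",s.x); print(res(s.x))
tray=[("top",R(200,52),(70,85,16)),("top",R(543,235),(70,-85,16)),("top",R(387,520),(-70,-85,16)),("top",R(42,333),(-70,85,16)),
("top",R(192,208),(7,45,57)),("top",R(388,318),(7,-45,57)),
("side",(218,174),(-70,85,16)),("side",(282,178),(70,85,16)),("side",(270,235),(70,-85,16)),("side",(198,232),(-70,-85,16))]
def rt(p): return np.array([proj(n,world(p,np.array(P)*m,0))-uv for n,uv,P in tray])
t=least_squares(lambda p:rt(p).ravel(),[.55,.17,-.4],loss="soft_l1",f_scale=1)
print("tray",t.x); print(rt(t.x))
E
python3 f1.py
```

```text
rack [ 0.5959 -0.2319  0.0942  0.0845  0.1556]
[[ 0.0625 -0.4198]
 [-0.7136  0.5099]
 [ 1.0903 -0.5872]
 [ 0.5478  0.6521]
 [-2.129   0.3104]
 [ 0.2187  1.4938]
 [ 0.5036  0.308 ]
 [ 0.4082 -0.9882]
 [ 0.2746 -0.6213]
 [ 1.4065  0.4127]
 [-1.6826  0.5202]
 [ 0.2832  0.5339]
 [-0.7444 -1.2291]
 [ 1.8802  1.4942]
 [-1.9776  0.2101]
 [-0.2032 -0.3186]
 [ 0.718  -2.5708]]
tray [ 0.5852  0.1746 -0.4712]
[[ 0.9976 -0.1254]
 [ 1.221  -0.1945]
 [ 0.8658  0.5006]
 [ 0.2534  0.2787]
 [ 0.2429 -0.3896]
 [-0.7474 -1.9479]
 [-0.9243 -0.7483]
 [-0.0995  0.0323]
 [ 0.1475 -1.2383]
 [-1.6188 -4.6039]]
```

```bash
cat > help.py <<'E'
from cell import ctrl, optics, job
import numpy as np, cv2
from scipy.spatial.transform import Rotation as Ro
np.set_printoptions(precision=4,suppress=True)
RK=np.array([.5959,-.2319]); YAW=.0942; H=.0845
def rv(a): # tool down, closing line at world angle a
    y=np.array([np.cos(a),np.sin(a),0]); z=np.array([0,0,-1.]); return Ro.from_matrix(np.c_[np.cross(y,z),y,z]).as_rotvec()
def rp(x,z,y=0,yaw=YAW): # tray origin in middle-runner frame -> TCP
    c,s=np.cos(yaw),np.sin(yaw); return [RK[0]+c*x-s*y,RK[1]+s*x+c*y,H+z+.048]
def st(): print("t",ctrl.read_clock(),"p",np.array(ctrl.read_position()),"F",np.array(ctrl.read_contact_force()),"M",np.array(ctrl.read_wrist_torque()),"gap",ctrl.read_finger_gap(),"g",ctrl.read_grasp_force())
def snap(o):
    for n in("top","side"): cv2.imwrite(f"pics/{n}{o}.png",optics.grab_frame(n)["img"][:,:,::-1])
E
python3 - <<'E'
from help import *
t=[.5852,.1746]
for k in(0,np.pi):
    for p,a in(([*t,.048],-.4712),([*t,.17],-.4712),([.42,.05,.17],0),(rp(-.2,.04),YAW),(rp(0,0),YAW)):
        print(k,p,ctrl.ik(p,rv(a+k)))
E
```

```text
0 [0.5852, 0.1746, 0.048] [ 0.1691  0.6281 -0.2641  0.6787  0.      2.2111]
0 [0.5852, 0.1746, 0.17] [ 0.1691  0.4957 -0.1402  0.9349  0.      2.2111]
0 [0.42, 0.05, 0.17] [-0.0564  0.171  -0.6221  0.7778  0.      1.5144]
0 [np.float64(0.39678670801500204), np.float64(-0.25071214913020184), 0.1725] [-0.721   0.2496 -0.5106  0.8106  0.      0.7556]
0 [np.float64(0.5959), np.float64(-0.2319), 0.1325] [-0.4865  0.5796 -0.0994  0.8918  0.      0.9901]
3.141592653589793 [0.5852, 0.1746, 0.048] [ 0.1691  0.6281 -0.2641  0.6787  0.     -0.9305]
3.141592653589793 [0.5852, 0.1746, 0.17] [ 0.1691  0.4957 -0.1402  0.9349  0.     -0.9305]
3.141592653589793 [0.42, 0.05, 0.17] [-0.0564  0.171  -0.6221  0.7778  0.     -1.6272]
3.141592653589793 [np.float64(0.39678670801500204), np.float64(-0.25071214913020184), 0.1725] [-0.721   0.2496 -0.5106  0.8106  0.     -2.386 ]
3.141592653589793 [np.float64(0.5959), np.float64(-0.2319), 0.1325] [-0.4865  0.5796 -0.0994  0.8918  0.     -2.1515]
```

```bash
python3 - <<'E'
from help import *
t=[.5852,.1746]; a=-.4712
ctrl.movep([*t,.16],rv(a))
ctrl.move_l([*t,.048],.12); 
ctrl.grab(60); st()
ctrl.move_l([*t,.19],.12); st()
ctrl.move_l([.40,.05,.185],.25,rot=rv(0))
ctrl.movep(rp(-.2,.04),rv(YAW)); 
ctrl.move_l(rp(-.2,.012),.12); st(); snap(1)
a,b=[cv2.imread(f"pics/{n}1.png") for n in("top","side")]
cv2.imwrite("pics/c1.png",np.hstack([a[60:400,250:500],b[100:440,120:450][:340]][:1]+[np.pad(b[80:420,60:450],((0,340-b[80:420].shape[0]),(0,0),(0,0)))]))
E
```

```text
t 3.8 p [0.5854 0.1746 0.0483] F [-0.0454  0.9994  2.7589] M [-0.0858  0.0837 -0.0647] gap 0.150951127502248 g 59.17803347110748
t 5.1333 p [0.5846 0.1745 0.189 ] F [-0.7106 -0.1038 -3.393 ] M [-0.0018  0.0199  0.0134] gap 0.15570868105845895 g 58.4008526802063
t 7.7083 p [ 0.3968 -0.2494  0.1444] F [-0.1168 -0.2358 -3.1144] M [ 0.038   0.042  -0.0623] gap 0.15036131529406657 g 58.41564059257507
```

View pics/c1.png

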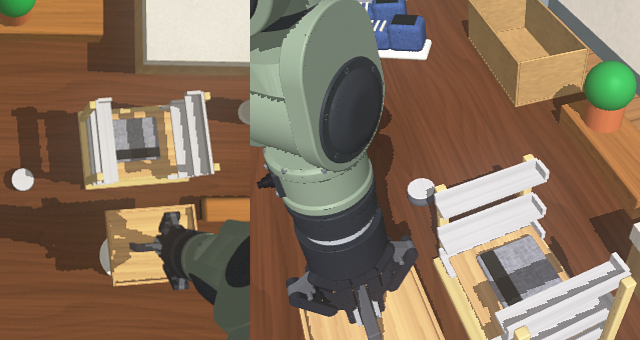

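The tray is held by its bar in front of the rack, clear of the bowl. The back-left corner is near (355,270) in the full top view. I'll enlarge it to check alignment.

```bash
python3 - <<'E'
import cv2
i=cv2.imread("pics/top1.png")[225:355,320:480]; i=cv2.resize(i,None,fx=4.5,fy=4.5,interpolation=cv2.INTER_CUBIC); cv2.imwrite("pics/c2.png",i)
from fit import *
from help import rp,YAW
P=rp(-.2,.012); p=[P[0],P[1],YAW]
for q in((.07,.085,.016),(.07,-.085,.016),(-.07,.085,.016),(-.07,-.085,.016)):
    print(q,(proj("top",world(p,np.array(q),P[2]-.048))-[320,225])*4.5)
E
```

```text
(0.07, 0.085, 0.016) [175.0559 203.1808]
(0.07, -0.085, 0.016) [573.9159 172.6284]
(-0.07, 0.085, 0.016) [208.0462 543.1111]
(-0.07, -0.085, 0.016) [614.633  510.9773]
```

View pics/c2.png

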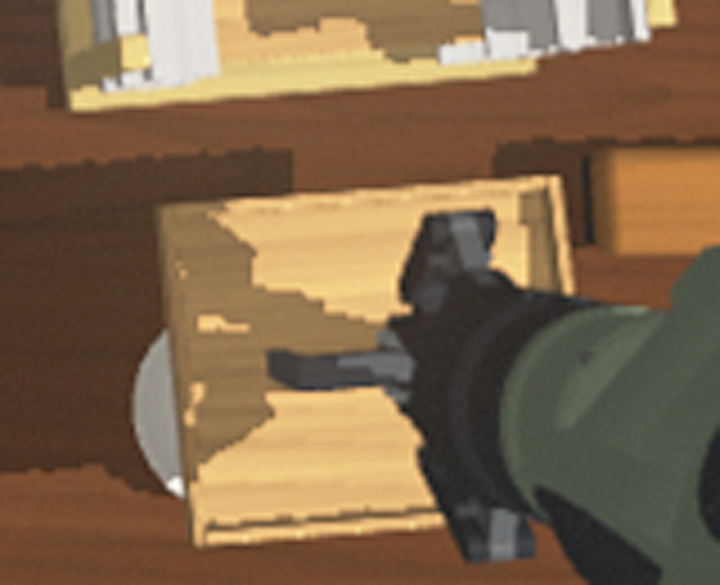

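Held tray corners are at crop (160,207), (563,176) and (197,545). That puts the tray about 5 mm to +y of nominal in the hand, with matching yaw. Base corners should sharpen the rack yaw, so I refit with them.

```bash
sed -i 's/^def res/rack+=[("top",T(80,547),(-85,112,0),5),("top",T(597,502),(-85,-112,0),5)]\ndef res/; s/\.09,\.153\]/.09,.153,.01]/' f1.py
python3 - <<'E'
s=open('f1.py').read().split("print(\"rack\"")[0]
exec(s)
print(s_.x if 0 else globals()['s'] .x) if False else None
fit=least_squares(lambda p:res(p).ravel(),[.6,-.25,0,.09,.153,.01],loss="soft_l1",f_scale=1); print(fit.x); print(res(fit.x))
from help import rp
# held tray from its corners in top view (height known)
C=lambda u,v:np.array([320+u/4.5,225+v/4.5])
P=rp(-.2,.012)
tr=[(C(160,207),(.07,.085,.016)),(C(563,176),(.07,-.085,.016)),(C(197,545),(-.07,.085,.016))]
t=least_squares(lambda p:np.ravel([proj("top",world(p,np.array(q),P[2]-.048))-uv for uv,q in tr]),[P[0],P[1],.09])
print(P,t.x,t.cost)
E
```

```text
[ 0.596  -0.232   0.0956  0.0846  0.1557  0.0134]
[[ 0.1604 -0.3754]
 [-0.7303  0.5517]
 [ 1.1845 -0.6515]
 [ 0.5281  0.5897]
 [-2.034   0.2253]
 [ 0.1956  1.4114]
 [ 0.5785  0.2541]
 [ 0.3789 -1.0349]
 [ 0.2462 -0.5574]
 [ 1.3499  0.4776]
 [-1.7617  0.4637]
 [ 0.1831  0.4857]
 [-0.7633 -1.1338]
 [ 1.8308  1.5933]
 [-2.0516  0.1865]
 [-0.0508 -0.2815]
 [ 0.7724 -2.6911]
 [-0.6198 -0.3139]
 [ 0.2524  0.63  ]]
[np.float64(0.39678670801500204), np.float64(-0.25071214913020184), 0.14450000000000002] [ 0.3955 -0.2455  0.0958] 0.32798328284048595
```

```bash
sed -i 's/YAW=.0942/YAW=.0956/' help.py; python3 - <<'E'
from help import *
ctrl.move_l(rp(-.2,.010,-.0045),.08,rot=rv(YAW)); st()
print(ctrl.move_l(rp(-.02,.010,-.0045),.09,until_force=8)); st(); snap(2)
a,b=[cv2.imread(f"pics/{n}2.png") for n in("top","side")]
b=b[210:420,190:450]; a=a[125:265,310:484]
cv2.imwrite("pics/c3.png",np.hstack([cv2.resize(a,(480,386)),cv2.resize(b,(478//1,386))[:, :320*1+0] if 0 else cv2.resize(b,(320,386*1))]))
E
```

```text
t 8.2583 p [ 0.3973 -0.2559  0.1425] F [-0.5982  0.4006 -2.5103] M [0.0082 0.0315 0.0023] gap 0.15211677562508633 g 58.43201816082001
False
t 10.4083 p [ 0.576  -0.2384  0.1426] F [-0.5333 -0.0626 -4.2638] M [-0.0106  0.0161 -0.0764] gap 0.1517998187830977 g 58.43196451663971
```

View pics/c3.png

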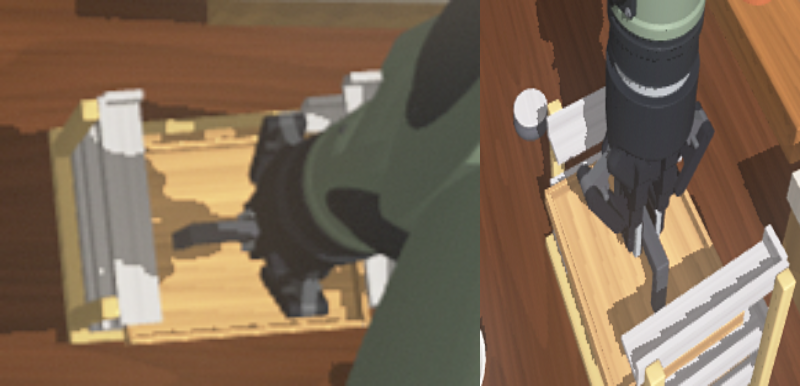

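The tray is between the top and middle runners with no contact so far. Now I lower it to contact and push it home.

```bash
python3 - <<'E'
from help import *
print(ctrl.move_l(rp(-.02,-.006,-.0045),.02,until_force=4)); st()
z=ctrl.read_position()[2]-.048-H
print("z rel",z)
print(ctrl.move_l(rp(.012,z,-.0045),.03,until_force=12)); st()
d=np.array(ctrl.read_position())[:2]-RK; print("x in rack",d@[np.cos(YAW),np.sin(YAW)],"y",d@[-np.sin(YAW),np.cos(YAW)])
E
```

```text
True
t 11.0667 p [ 0.5764 -0.2383  0.132 ] F [-0.5912  0.2454  5.0427] M [ 0.0109 -0.0098  0.0489] gap 0.15077370411801366 g 59.44615423679352
z rel -0.00045209759350101075
True
t 11.8417 p [ 0.597  -0.2365  0.132 ] F [-1.3699  0.157   5.3861] M [-0.0068  0.2444  0.1736] gap 0.15058518115992767 g 59.86118674278259
x in rack 0.0006926487704765436 y -0.004690989249292505
```

```bash
python3 - <<'E'
from help import *
z=ctrl.read_position()[2]-.048-H
print(ctrl.move_l(rp(.008,z,-.0045),.02,until_force=20)); st()
d=np.array(ctrl.read_position())[:2]-RK; print("x in rack",d@[np.cos(YAW),np.sin(YAW)])
ctrl.let_go(); p=np.array(ctrl.read_position()); st()
ctrl.move_l(p+[0,0,.10],.12); 
ctrl.movep([.35,0.1,.30],rv(0)); st(); snap(3)
a,b=[cv2.imread(f"pics/{n}3.png") for n in("top","side")]
cv2.imwrite("pics/c4.png",cv2.resize(a[140:255,320:475],None,fx=5,fy=5,interpolation=2)); cv2.imwrite("pics/c5.png",cv2.resize(b[225:420,235:450],None,fx=3,fy=3,interpolation=2))
E
```

```text
True
t 12.1667 p [ 0.5972 -0.2366  0.1322] F [-3.3647 -0.7065  4.4377] M [-0.0057  0.0057  0.1773] gap 0.14922069130662807 g 59.79178547859192
x in rack 0.0008744544173654987
t 12.8667 p [ 0.5964 -0.2364  0.1317] F [ 0.0792  0.1136 -0.3277] M [-0.0057  0.02   -0.0115] gap 0.9967437812255586 g 0.0
t 15.4083 p [0.3509 0.0997 0.3   ] F [ 0.7246 -0.1164 -0.3601] M [ 0.0032 -0.0586  0.0428] gap 0.9992665558856924 g 0.0
```

View pics/c4.png

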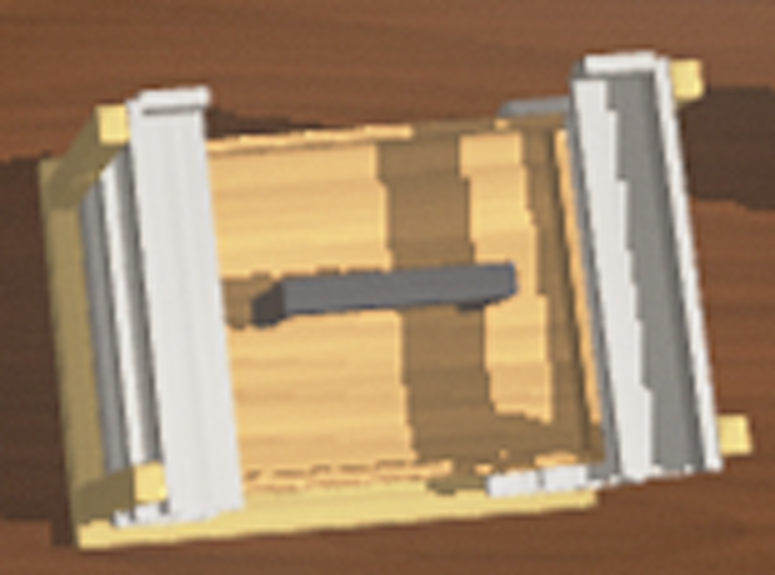

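View pics/c5.png

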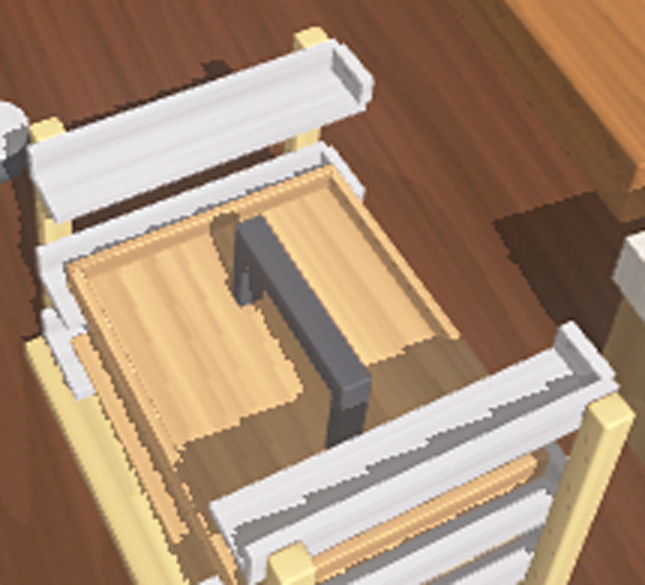

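The tray sits on the middle runners, with its back-left corner at the stop. Side crop (335,165) shows this corner. I'll check numerically that it is fully home.

```bash
python3 - <<'E'
from fit import *
from help import RK,YAW,H
p=[*RK,YAW]
for x,y in((.07,.065),(.07,-.075),(-.07,.065),(-.07,-.075)):
    print(x,y,(proj("top",world(p,np.array([x,y,.016]),H))-[320,140])*5)
for q in((.07,.085,.016),(.07,-.05,.016),(-.07,.085,.016),(-.07,.0,.016),(-.007,.045,.057),(-.007,-.045,.057)):
    print("side",q,(proj("side",world(p,np.array(q),H))-[235,225])*3)
E
```

```text
0.07 0.065 [189.3525 138.6652]
0.07 -0.075 [539.8629 112.4782]
-0.07 0.065 [224.9159 491.2494]
-0.07 -0.075 [581.9402 463.755 ]
side (0.07, 0.085, 0.016) [334.1962 158.5674]
side (0.07, -0.05, 0.016) [501.1642 382.2493]
side (-0.07, 0.085, 0.016) [ 66.8834 260.23  ]
side (-0.07, 0.0, 0.016) [147.3544 413.3073]
side (-0.007, 0.045, 0.057) [235.1353 219.2906]
side (-0.007, -0.045, 0.057) [344.9435 387.9507]
```

The pose agrees with home to about 1–2 mm. A gentle push on the front rim with closed fingers will seat both corners against the stops.

```bash
python3 - <<'E'
from help import *
ctrl.grab(30)
ctrl.movep(rp(-.14,.06),rv(YAW))
x=lambda:(np.array(ctrl.read_position())[:2]-RK)@[np.cos(YAW),np.sin(YAW)]
for y in(-.025,.02):
    ctrl.move_l(rp(-.125,-.028,y),.12)
    print(ctrl.move_l(rp(-.072,-.028,y),.03,until_force=7),x())
    print(ctrl.move_l(rp(x()+.006,-.028,y),.015,until_force=9),x()); st()
    ctrl.move_l(rp(-.13,-.028,y),.1)
ctrl.move_l(rp(-.14,.08),.15)
ctrl.movep([.35,0.1,.30],rv(0)); st(); snap(4)
a,b=[cv2.imread(f"pics/{n}4.png") for n in("top","side")]
cv2.imwrite("pics/c6.png",np.hstack([cv2.resize(a[140:255,320:475],(445,330)),cv2.resize(b[225:420,235:450],(350,330))]))
E
```

```text
True -0.08265784843304182
True -0.08271755346096969
t 20.3333 p [ 0.5159 -0.2639  0.1031] F [0.1127 0.0488 0.3278] M [-0.0042  0.0351 -0.043 ] gap 0.00036603403106734775 g 0.0
True -0.08275145191965445
True -0.08283585713475158
t 23.0917 p [ 0.5115 -0.2191  0.1031] F [ 0.0552 -0.059  -0.1478] M [-0.0516 -0.0461  0.0131] gap -0.0013462205371801126 g 0.0
t 25.9833 p [0.3505 0.0996 0.2997] F [-0.4505 -0.3019 -0.2117] M [-0.0512 -0.0272 -0.0047] gap -0.0005417541859206612 g 0.0
```

View pics/c6.png

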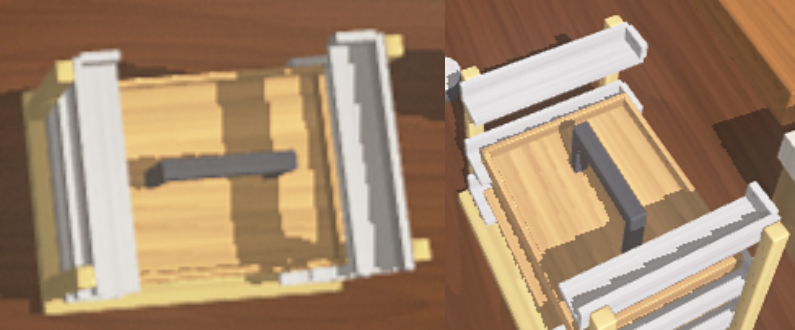

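The tray lies flat on the middle runners. It didn't move under either push, so both corners are against the stops, and the robot is clear.

```bash
python3 -c "
from cell import ctrl, optics, job
print(job.sign_off())"
```

```text
the job is handed in; nothing more can be done
None
```

The tray is resting flat on the middle runners, pushed home against the back stops and released; I handed the job in at about 26 s with the robot clear of everything.

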